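# True a spoked wheel: three nipples, a quarter turn each

## Robot

A 7-joint arm with a two-finger parallel gripper is mounted at the origin on a cart in front of the work surface, level with it; the furniture and walls round the work are solid. World frame = base frame: x ahead of the robot, y to its left, z up, the work surface at z = 0. Lengths are in mm, angles in rad, forces in N, time in s.
With the tool pointing down it reaches from about 400 to 850 mm from the base axis. Payload 6.9 kg.
Tool frame: the origin (TCP) lies midway between the tips of the shut fingers; the grasp point (between the pads) lies 19 mm behind it; z points along the fingers, y is the line along which they close (so a half turn about z gives the same grasp; the last joint's range is limited). The gripper opens to 85 mm and grips with 20 to 120 N. Pads are 22 mm wide; open, the fingers measure 114 mm over their backs; the gripper's body (76 mm by 85 mm) begins 54 mm behind the grasp point. The pads swing forward as they close: fully open they stand 13 mm farther back than shut.
Start: joints at [0.105, 0.507, -0.238, 1.5, 0.126, 1.149, -0.155], TCP at [624.989, -0.025, 231.275] pointing down, gripper open.
Joint ranges: [-3.08, 3.08], [-0.24, 2.05], [-1.43, 1.35], [0, 2.5], [-1.52, 4.66], [0.17, 1.96], [-2.89, 2.89]. Speed limits (rad/s): [2.39, 2.39, 3.14, 3.14, 3.14, 3.14, 3.14].

## Interface

Orientations are given as a rotation vector (axis times angle).
In Python, from bench import env gives the robot as it stands.
- The arm moves only by the tool step_arm, never from a script. Its argument "commands" is a list of rows, each a list of 6 numbers: the shift along the tool's x, y, z normalised to -1 to 1, where 1 is 0.025 m, then the turn, a rotation vector about the tool's x, y, z normalised to -1 to 1, where 1 is 8 degrees. In form: [[dx, dy, dz, wx, wy, wz], ...]. A call has 1 to 5 rows; each row shifts and turns the commanded pose from where the row before left it, along the tool's axes as they then stand; what a row does not reach is not made up. A row lasts 1/10 s, in which the tool goes at most 50 mm and 8.59 degrees, less where a joint would pass 70% of its speed; a pose out of reach is approached as far as the arm can. A call with a number of a shift or a turn outside -1 to 1 is refused whole. A call with a gripper value outside its range is refused whole. "jaw" is the opening in per cent of the stroke, from 0 (shut) to 100 (fully open), set as the call begins (left out, the last holds). The fingers move at their own pace and stop on an object; the grip force is fixed at half the most. Time passes only in rows, so rows that do not move let the fingers close. It gives the time, the measured TCP pose, the force, the opening and the grip force at its end, in the units of the state.
- env.get_obs(): the state, without advancing time (a new reading comes with each control period).
- env.snapshot(name): name is "scene" or "side" or "wrist"; returns a dict with "frame" (384x512x3 uint8, red, green, blue), "K" (3x3 intrinsics, pixels), "k1" (the pictures are not rectified: a ray, as slopes to the right and down, at radius r is drawn at 1 + k1 r^2 times it, then the intrinsics apply), "R" (3x3) and "t" (3): a world point X has camera coordinates R X + t. Camera axes: x right, y down, z forward; pixel columns grow to the right and rows downward; lengths in mm; the calibration is good to about 2 mm. A picture is of the moment at which its call begins. There is no depth.
- env.job_done(): hands the job in; it is judged then, once.
The state is a dict: "time": time; "joints": joint angles; "joint_velocities": joint speeds; "joint_torque": joint torques, N m; "tool_pos": TCP position; "tcp_rot": TCP orientation; "wrist_force": force on the tool from outside, world axes, zero at the start; "torque": the same for the moment, N m; "opening": finger opening in mm; "gripper_force": force on a finger pad.
Only numpy, scipy, OpenCV 4.12 (cv2) and the standard library are available. Lean on these libraries where they do the work, as an engineer would, in place of code of your own. Each camera call takes 0.05 s, during which the arm holds its last target. There are 200 camera calls.

## Task

The small spoked wheel in the blue truing stand still has a wobble at its three yellow-marked spoke nipples. Take the red T-handled nipple key from its wooden block and, going round the rim from left to right, feel the key fully home on each marked nipple and turn it one quarter turn: tighten the left one, slacken the middle one, tighten the right one (clockwise, looking down on the head from outside the rim, tightens). Press gently, do not drag the wheel round, leave the unmarked nipples and everything else on the bench as they are, and stand the key back in its hole in the block.

Things in the scene. Friction and masses are not known exactly. Their poses are not given: they have to be found in the camera images.
- stand: blue steel truing stand, fixed to the bench, base plate 170 x 215 mm; origin on the bench under its centre, its x axis runs along the wheel's axle (away from the robot at yaw 0), z up. The wheel stands upright in it between two uprights that end 130 mm above the bench
- wheel: bare aluminium wheel, 200 mm across, upright; origin at the hub centre, 118 mm above the bench; x along the axle, z from the hub to the middle marked nipple (a few degrees off vertical). The rim is a channel open outwards: its flat floor lies 90 mm from the axle and is 27 mm wide, its two edges stand 10 mm higher. The axle nuts hold it; about 15 N sideways at the rim drags it round
- nip_left_top (a point): top centre of the left marked nipple's brass head (left as the robot sees it); z points outwards along its axis, radially, 18 degrees left of the middle one. From the top: a round nose 9.4 mm wide and 3.5 mm high, tapered to 5 mm; a 9 mm square drive 5 mm high; a 14 mm round collar. The square stands at an angle that no reading tells: see or feel for it
- nip_mid_top (a point): top centre of the middle marked nipple's head, near the top of the wheel; otherwise as nip_left_top
- nip_right_top (a point): top centre of the right marked nipple's head, about 18 degrees to the right of the middle one; otherwise as nip_left_top
- nip_left (a joint): angle in rad of the left marked nipple, from an arbitrary zero (starts anywhere from -0.75 to 0.75): note it before turning. It grows when turned clockwise seen from outside the rim (tightening). Drag about 0.03 N m; it stays where it is left
- nip_mid (a joint): angle in rad of the middle marked nipple, from an arbitrary zero (starts anywhere from -0.75 to 0.75): note it before turning. It grows when turned clockwise seen from outside the rim (tightening). Drag about 0.03 N m; it stays where it is left
- nip_right (a joint): angle in rad of the right marked nipple, from an arbitrary zero (starts anywhere from -0.75 to 0.75): note it before turning. It grows when turned clockwise seen from outside the rim (tightening). Drag about 0.03 N m; it stays where it is left
- nip_far_left (a joint): angle in rad of the unmarked nipple left of the three, not to be turned; 0 at the start, grows clockwise
- nip_far_right (a joint): angle in rad of the unmarked nipple right of the three, not to be turned; 0 at the start, grows clockwise
- key: nipple key, 98 mm long, 0.09 kg, upright in the block at the start. Origin at the centre of its open foot, z up to the crossbar. The foot is a steel socket, 18 mm outer diameter, with a square opening 10.5 mm wide and 12 mm deep, sides parallel to x and y; above it a 9 mm shank. Home on a nipple, the foot rests on the collar, 8.5 mm below the nipple's top
- block: pale wooden tool block, fixed, 70 x 110 x 50 mm (x, y, z), origin under its centre; key's hole in the middle, smaller empty holes to either side along y
- block_hole (a point): centre of the mouth of the key's hole on the block's top face, 50 mm above the bench; round, 21 mm wide, 35 mm deep, z up
- oil_flask: small glass flask of amber oil with a ball stopper, 60 mm across, 106 mm high, origin under its centre; stands right of the wheel, leave alone
- multimeter: yellow multimeter lying flat, 128 x 70 x 38 mm, origin under its centre; lies behind the stand, leave alone
- spanner: small steel spanner lying flat, 109 mm long, in front between block and stand; leave alone
- key_bar (a point): centre of the key's red crossbar, 91 mm above the foot; the bar is 64 x 12 x 14 mm along the key's x, y, z. Over the nose but turned wrongly, the foot rests flat on the square's corners, 5 mm above home, and drops when turned into line. Home, it has about 10 degrees of play either way, and it comes off pulled straight out along the nipple's axis
- nip_left_mark (a point): white witness mark on the collar of the left marked nipple, 6.5 mm from its axis; it turns with the nipple (a quarter turn takes it 9.2 mm in a straight line). It was dabbed on anywhere, not in line with the square
- nip_mid_mark (a point): white witness mark on the collar of the middle marked nipple, 6.5 mm from its axis; it turns with the nipple (a quarter turn takes it 9.2 mm in a straight line). It was dabbed on anywhere, not in line with the square
- nip_right_mark (a point): white witness mark on the collar of the right marked nipple, 6.5 mm from its axis; it turns with the nipple (a quarter turn takes it 9.2 mm in a straight line). It was dabbed on anywhere, not in line with the square

How it is judged (in metres and radians):
On the way, in this order (a step that is already met when the one before it is completed fails the run):
1. the left marked nipple has been tightened by a quarter turn, the other two not yet turned (value of joint nip_left between 0.3 and 2.85 rad and distance of nip_left_mark from where it was at the start of the episode between 0.0067 and 0.0112 m and distance of each of nip_mid_mark, nip_right_mark from where it was at the start of the episode below 0.003 m), for 0.2 s.
2. then the middle marked nipple has been slackened by a quarter turn, the right one not yet turned (value of joint nip_mid between -2.85 and -0.3 rad and distance of nip_mid_mark from where it was at the start of the episode between 0.0067 and 0.0112 m and distance of nip_right_mark from where it was at the start of the episode below 0.003 m), for 0.2 s.
3. then the right marked nipple has been tightened by a quarter turn (value of joint nip_right between 0.3 and 2.85 rad and distance of nip_right_mark from where it was at the start of the episode between 0.0067 and 0.0112 m), for 0.2 s.
At the end, for the whole second after the job is handed in: left and right marked nipples tightened and the middle one slackened by a quarter turn, each within about 28 degrees (its witness mark 6.7 to 11.2 mm from where it began); key standing in its hole, foot within 5 mm of the hole's bottom, upright and at rest (all of step 3 and value of joint nip_left between 0.3 and 2.85 rad and distance of nip_left_mark from where it was at the start of the episode between 0.0067 and 0.0112 m and value of joint nip_mid between -2.85 and -0.3 rad and distance of nip_mid_mark from where it was at the start of the episode between 0.0067 and 0.0112 m and horizontal distance between key and block_hole below 0.008 m and z of key in the frame of block_hole below -0.03 m and angle between key's own z axis and vertical below 0.2 rad and linear speed of key below 0.02 m/s); the robot touches nothing.
It fails at once if the key is pressed or wrenched on the wheel with more than 40 N (contact force between key and wheel above 40 N).
It fails at once if the gripper's fingers push on the wheel (contact force between the fingers and wheel above 3 N).
It fails at once if the wheel is dragged round more than 3 mm at the rim (distance of nip_mid_top from where it was at the start of the episode above 0.003 m).
It fails at once if an unmarked nipple is turned (value of joint any of nip_far_left, nip_far_right above 0.35 rad or value of joint any of nip_far_left, nip_far_right below -0.35 rad).
It fails at once if the oil flask, multimeter or spanner is moved by more than 20 mm (distance of any of oil_flask, multimeter, spanner from where it was at the start of the episode above 0.02 m).
It also fails if it takes over 72 s, if anything falls off the work surface, if the arm or the gripper's body presses on something with over 40 N, if the wrist force passes 120 N, or if a joint passes its speed limit or range.

## Working session

There is one attempt and no reset: what is moved stays moved. The work goes in short steps, Python scripts to look and compute and a tool call to move; the robot and the scene stay as the last step left them, time stands still between calls to the robot, and variables do not carry over. Pictures are saved under pics/ and viewed, at most 10 in all, crops included, and the job is handed in when it is done.

Besides the shell and the picture viewer there is one more tool, called after ">>>" as name(argument=value, ...) on one line, values as JSON. step_arm: Moves the arm, as the interface text tells. Scaled input: -1 to 1 covers 0.025 m each way for a shift and 8 degrees each way for a turn. Its arguments: {"type":"object","properties":{"commands":{"type":"array","items":{"type":"array","items":{"type":"number"}}},"jaw":{"type":"number"}},"required":["commands"]}

```bash
ls; mkdir -p pics; cat > h.py <<'E'
import numpy as np, cv2
from scipy.spatial.transform import Rotation as Ro
from bench import env
def ray(s,u,v):
    K=s["K"];x=(u-K[0,2])/K[0,0];y=(v-K[1,2])/K[1,1]
    rd=np.hypot(x,y);r=rd
    for _ in range(30): r=rd/(1+s["k1"]*r*r)
    f=r/rd if rd>0 else 1
    R=np.array(s["R"]);t=np.array(s["t"])
    d=R.T@np.array([x*f,y*f,1]);return -R.T@t,d/np.linalg.norm(d)
def onz(s,u,v,z):
    c,d=ray(s,u,v);return c+d*(z-c[2])/d[2]
def tri(rs):
    A=0;b=0
    for c,d in rs:
        P=np.eye(3)-np.outer(d,d);A=A+P;b=b+P@c
    X=np.linalg.solve(A,b);return X,[np.linalg.norm((np.eye(3)-np.outer(d,d))@(X-c)) for c,d in rs]
def proj(s,X):
    p=np.array(s["R"])@np.array(X,float)+np.array(s["t"]);x,y=p[0]/p[2],p[1]/p[2];f=1+s["k1"]*(x*x+y*y)
    K=s["K"];return np.array([K[0,0]*x*f+K[0,2],K[1,1]*y*f+K[1,2]])
def save(n,img,k=1):
    cv2.imwrite("pics/"+n,cv2.cvtColor(cv2.resize(img,None,fx=k,fy=k,interpolation=cv2.INTER_CUBIC),cv2.COLOR_RGB2BGR))
E
python3 - <<'E'
from h import *
import pickle
S={n:env.snapshot(n) for n in("scene","side","wrist")}
pickle.dump(S,open("s0.pkl","wb"))
a=np.vstack([np.hstack([S["scene"]["frame"],S["side"]["frame"]])])
save("a.png",S["scene"]["frame"],1.55);save("b.png",S["side"]["frame"],1.55);save("c.png",S["wrist"]["frame"],1.55)
for n in S: print(n,np.round(-np.array(S[n]["R"]).T@S[n]["t"]),S[n]["K"][0,0],S[n]["k1"],S[n]["R"][2])
print(env.get_obs())
E
```

```text
pics
scene [-16. 712. 737.] 374.1075238707842 -0.09168029316643965 [ 0.51839198 -0.65835967 -0.54574014]
side [ 360. 1206.  686.] 480.20803320432134 -0.16810306143637696 [ 0.15557938 -0.90620034 -0.39318698]
wrist [625.  71. 373.] 300.9177188995442 -0.02994152054936958 [-0.00166373 -0.27671535 -0.96095049]
{'time': 0.15, 'joints': array([ 0.10552571,  0.50818074, -0.23753893,  1.50089034,  0.12568212,
        1.14888537, -0.1547987 ]), 'joint_velocities': array([ 1.64708308e-04, -2.55404459e-03,  7.36471420e-04, -1.80000448e-03,
       -1.46395056e-04,  5.92810474e-05,  6.87239354e-04]), 'joint_torque': array([-1.45638624e-03, -6.21010351e+01, -2.18872748e+00, -2.49840939e+01,
        1.27439146e-02,  9.07797832e-03,  3.50406015e-05]), 'tool_pos': array([ 6.24628333e+02, -7.67960801e-02,  2.30611387e+02]), 'tcp_rot': array([-2.22078463e+00, -2.22071836e+00,  1.53228379e-03]), 'wrist_force': array([-0.03103566, -0.1516966 , -0.29732149]), 'torque': array([-0.01437692,  0.0383662 ,  0.01380398]), 'gripper_force': 0.0, 'opening': 85.39996634416603}
```

View pics/a.png

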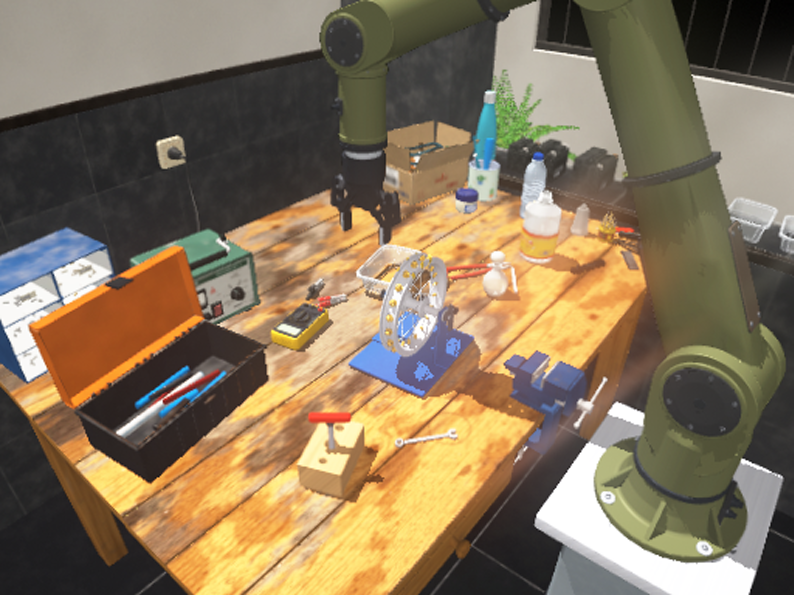

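View pics/b.png

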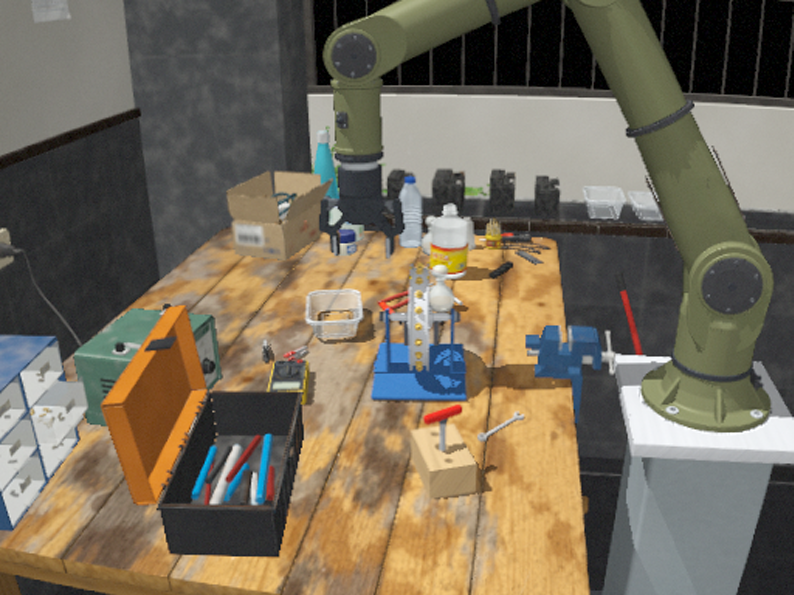

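The scene view shows the red bar at about (330,418)/1.55, the block below it and the wheel at (413,300)/1.55. The side view shows the bar at (443,414)/1.55 and the wheel at (422,320)/1.55.

```bash
python3 - <<'E'
from h import *
import pickle
S=pickle.load(open("s0.pkl","rb"))
def mask(s,c,box):
    x0,y0,x1,y1=[int(b/1.55) for b in box]
    h=cv2.cvtColor(s["frame"],cv2.COLOR_RGB2HSV).astype(int);H,Sa,V=h[...,0],h[...,1],h[...,2]
    m=(((H<6)|(H>174))&(Sa>150)&(V>90)) if c=="red" else ((H>105)&(H<125)&(Sa>130))
    o=np.zeros_like(m);o[y0:y1,x0:x1]=m[y0:y1,x0:x1];return o
c={}
for n,b in(("scene",(295,400,365,432)),("side",(415,395,475,430))):
    m=mask(S[n],"red",b);v,u=np.nonzero(m);r=cv2.minAreaRect(np.stack([u,v],1).astype(np.float32))
    print(n,len(u),u.mean(),v.mean(),r);c[n]=(u.mean(),v.mean())
    # ends
    P=np.stack([u,v],1).astype(float);q=P-P.mean(0);a=np.linalg.svd(q,full_matrices=0)[2][0];t=q@a
    for e in(np.argmin(t),np.argmax(t)): print(' end on z=131',np.round(onz(S[n],*P[e],131),1))
X,e=tri([ray(S[n],*c[n]) for n in c]);print("bar",X,e)
print("bar on z~106+.. ",[onz(S[n],*c[n],106) for n in c])
# stand base plate corners
s=S["scene"]
for p in((350,367),(418,397),(479,345)): print("stand sc",onz(s,p[0]/1.55,p[1]/1.55,5))
s=S["side"]
for p in((373,394),(467,394),(384,345),(465,345)): print("stand sd",onz(s,p[0]/1.55,p[1]/1.55,5))
a=S["wrist"]["frame"];save("c.png",a,1.55)
A=S["scene"]["frame"][150:250,225:310];B=S["side"]["frame"][160:260,235:305]
save("d.png",np.hstack([cv2.resize(A,None,fx=4,fy=4,interpolation=3),cv2.resize(B,None,fx=4,fy=4,interpolation=3)]))
E
```

```text
scene 146 211.5 268.9931506849315 ((212.0, 269.0), (6.0, 26.0), 90.0)
 end on z=131 [461.6 311.1 131. ]
 end on z=131 [410.  280.3 131. ]
side 139 285.0143884892086 267.0071942446043 ((285.3500061035156, 267.0500183105469), (6.008327484130859, 24.6657657623291), 71.56504821777344)
 end on z=131 [424.7 299.7 131. ]
 end on z=131 [470.1 342.7 131. ]
bar [452.93034054 281.42750465 107.28419356] [np.float64(0.17956156539414697), np.float64(0.1795615653942206)]
bar on z~106+..  [array([454.08806645, 280.39489045, 106.        ]), array([453.00904555, 279.64490251, 106.        ])]
stand sc [591.18313035  86.63390314   5.        ]
stand sc [438.22564885  69.7091233    5.        ]
stand sc [ 434.65125637 -133.72455544    5.        ]
stand sd [599.01214203  67.9550698    5.        ]
stand sd [431.51837458  45.42357794   5.        ]
stand sd [ 614.06116109 -128.62052201    5.        ]
stand sd [ 450.51631325 -150.03604923    5.        ]
```

View pics/c.png

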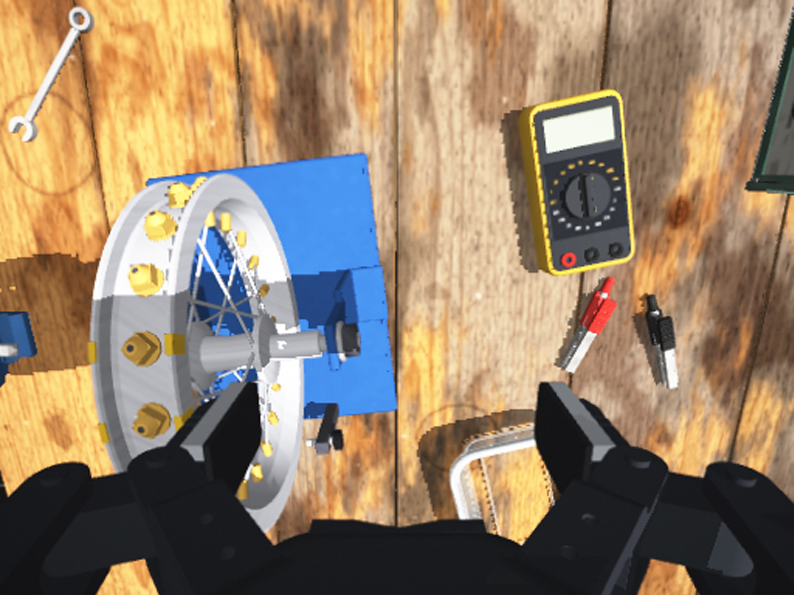

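View pics/d.png

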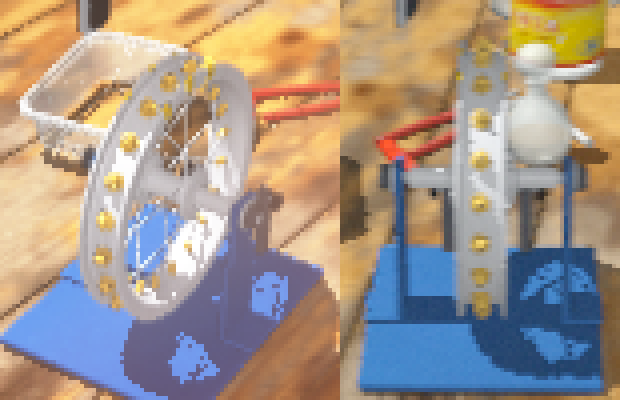

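The wrist view shows the marked nipples, with yellow edge flags, at about (141,348) and (152,420) of 794x595. The third is hidden under the left finger. Next I place the wheel roughly so I can move the camera over it.

```bash
python3 - <<'E'
from h import *
import pickle
S=pickle.load(open("s0.pkl","rb"));s=S["wrist"]
for p in((141,348),(152,420)): print(onz(s,p[0]/1.55,p[1]/1.55,215))
for p,z in(((92,352),218),((175,344),218),((103,432),218),((182,418),218)): print(onz(s,p[0]/1.55,p[1]/1.55,z))
print(s["R"])
E
```

```text
[531.13166367   9.33991117 215.        ]
[530.74196335 -20.26828837 215.        ]
[514.52360903   8.87897461 218.        ]
[545.55535317  12.08263813 218.        ]
[512.58987164 -23.91043489 218.        ]
[544.15466285 -17.5881914  218.        ]
[[ 9.99998470e-01  5.93890235e-05 -1.74843221e-03]
 [ 5.40887941e-04 -9.60951930e-01  2.76714827e-01]
 [-1.66372549e-03 -2.76715349e-01 -9.60950492e-01]]
```

>>> step_arm(commands=[[0,0,-1,0,0,0],[-0.46,-0.95,-0.2,0,0,0],[-0.46,-0.95,0,0,0,0],[-0.46,-0.95,0,0,0,0],[-0.46,-0.95,0,0,0,0]])

```text
time: 0.65
tool_pos: [528.8, -46.4, 261.0]
tcp_rot: [-2.221, -2.221, 0.001]
wrist_force: [0.4, -0.5, 0.4]
opening: 85.5
gripper_force: 0.0
```

>>> step_arm(commands=[[0,0,0,0,0,0],[0,0,0,0,0,0]])

```text
time: 0.85
tool_pos: [529.9, -46.2, 261.5]
tcp_rot: [2.222, 2.22, 0.0]
wrist_force: [-0.7, 0.8, 0.3]
opening: 85.6
gripper_force: 0.0
```

```bash
python3 - <<'E'
from h import *
import pickle
s=env.snapshot("wrist");pickle.dump(s,open("s1.pkl","wb"))
save("e.png",s["frame"][60:330,130:400],2.2)
o=env.get_obs();print(o["tool_pos"],o["time"])
E
```

```text
[530.47531778 -45.71493099 261.42912545] 0.9
```

View pics/e.png

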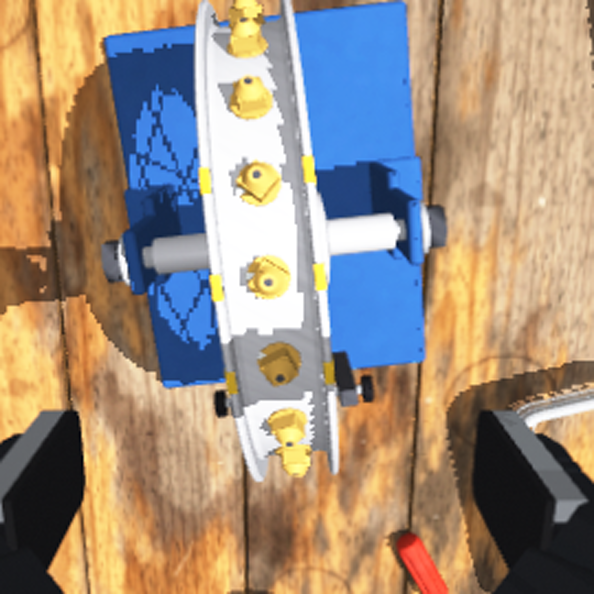

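The crop shows the three marked nipples with tops at about (258,176), (268,282) and (280,377). Their flag pairs are beside them at (206,181)/(308,169), (217,288)/(320,277) and (231,383)/(329,373).

```bash
cat > fit.py <<'E'
from h import *
from scipy.optimize import least_squares
def flags(s,guess):  # refine yellow flags by mask
    h=cv2.cvtColor(s["frame"],cv2.COLOR_RGB2HSV);m=((h[...,0]>20)&(h[...,0]<32)&(h[...,1]>170)).astype(np.uint8)
    out=[]
    for u,v in guess:
        x0,y0=int(u)-5,int(v)-9;w=m[y0:y0+19,x0:x0+11];n,_,st,c=cv2.connectedComponentsWithStats(w)
        if n<2: out.append((u,v));continue
        k=1+np.argmax(st[1:,4]);out.append((c[k][0]+x0,c[k][1]+y0));
    return out
def model(p):
    x,y,yaw,phi,Rt,dl,dr=p;a=np.array([np.cos(yaw),np.sin(yaw),0]);l=np.array([-np.sin(yaw),np.cos(yaw),0]);z=np.array([0,0,1.]);C=np.array([x,y,118.])
    F=[];T=[];A=[]
    for d in(dl,0,-dr):
        r=np.sin(phi+d)*l+np.cos(phi+d)*z
        F+= [C+99.5*r-12.5*a,C+99.5*r+12.5*a];T.append(C+Rt*r);A.append(r)
    return F,T,A
E
python3 - <<'E'
from fit import *
import pickle
s=pickle.load(open("s1.pkl","rb"))
c2=lambda L:[(a/2.2+130,b/2.2+60) for a,b in L]
f=flags(s,c2([(206,181),(308,169),(217,288),(320,277),(231,383),(329,373)]))
t=c2([(258,175),(267,283),(280,377)])
print(np.round(f,1))
d=np.radians(18)
def res(p):
    F,T,A=model(p)
    r=[proj(s,X)-np.array(q) for X,q in zip(F+T,f+t)]
    return np.r_[np.ravel(r),(p[4]-101)*.1,(p[5]-d)*50,(p[6]-d)*50]
o=least_squares(res,[530,-35,.1,.0,101,d,d]);p=o.x
print(np.round(p,3),np.degrees(p[[2,3,5,6]]),np.round(o.fun,1));F,T,A=model(p);print(np.round(T,1),np.round(A,3))
np.save("p.npy",p)
im=[]
for X in T:
    u,v=proj(s,X).astype(int);im.append(cv2.resize(s["frame"][v-13:v+14,u-13:u+14],(264,264),interpolation=cv2.INTER_CUBIC))
save("f.png",np.hstack(im))
E
```

```text
[[222.3 143.1]
 [269.6 136.7]
 [226.  188. ]
 [273.  184.5]
 [234.7 233.9]
 [279.5 228.9]]
[ 5.27651e+02 -2.59480e+01  1.10000e-01  4.00000e-02  1.00286e+02
  3.02000e-01  3.27000e-01] [ 6.28996728  2.30481665 17.31653804 18.74216733] [ 4.  -1.  -4.   1.   5.7  1.  -2.5  0.4  3.7 -1.  -4.7  0.2 -1.5  0.
 -0.3 -1.4 -0.6  0.4 -0.1 -0.6  0.6]
[[524.    7.5 212.5]
 [527.2 -21.9 218.2]
 [530.8 -54.2 214.2]] [[-0.037  0.334  0.942]
 [-0.004  0.04   0.999]
 [ 0.031 -0.281  0.959]]
```

View pics/f.png

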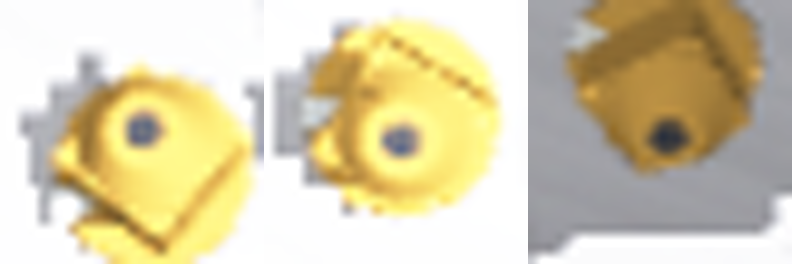

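Every head has a dark dot at its centre and clear square edges. I'll refit with the rim half-width left free and work out the square angles.

```bash
python3 - <<'E'
from fit import *
import pickle
s=pickle.load(open("s1.pkl","rb"));p0=np.load("p.npy")
c2=lambda L:[(a/2.2+130,b/2.2+60) for a,b in L]
f=flags(s,c2([(206,181),(308,169),(217,288),(320,277),(231,383),(329,373)]))
_,T0,_=model(p0);org=[proj(s,X).astype(int)-13 for X in T0]
full=lambda i,x,y:((x-264*i)/264*27+org[i][0]-.5,(y)/264*27+org[i][1]-.5)
t=[full(0,145,130),full(1,401,141),full(2,668,137)]
d=np.radians(18)
def res(p):
    F,T,A=model(p[:7])
    F=[ (F[2*k]+F[2*k+1])/2+ (F[2*k+j]-F[2*k+1-j])*p[7]/25 for k in range(3) for j in(0,1)]
    r=[proj(s,X)-np.array(q) for X,q in zip(F+T,f+t)]
    return np.r_[np.ravel(r),(p[4]-101)*.2,(p[5]-d)*100,(p[6]-d)*100]
o=least_squares(res,[*p0,15]);p=o.x
print(np.round(p,3),np.degrees(p[[2,3,5,6]]).round(2),np.round(o.fun,1));F,T,A=model(p[:7]);print(np.round(T,1),np.round(A,3))
np.save("p.npy",p)
# independent check: tri tops from s0 for left/mid not needed; edges:
E={0:[((163,245),(245,145)),((163,245),(65,165))],1:[((380,35),(490,100))],2:[((690,15),(590,85)),((690,15),(745,105)),((575,75),(640,170))]}
a=np.array([np.cos(p[2]),np.sin(p[2]),0])
for i,L in E.items():
    r=A[i];e2=np.cross(r,a)
    for q in L:
        P=[]
        for x,y in q:
            c,dd=ray(s,*full(i,x,y));P.append(c+dd*((T[i]-6*r-c)@r)/(dd@r))
        v=P[1]-P[0];print(i,np.degrees(np.arctan2(v@e2,v@a))%90,np.linalg.norm(v))
E
```

```text
[ 5.28749e+02 -3.64540e+01  1.15000e-01  1.46000e-01  1.00237e+02
  3.10000e-01  3.14000e-01  1.52700e+01] [ 6.6   8.35 17.76 18.02] [ 0.  -0.8 -0.4  0.2  1.4  1.4  1.6 -0.4 -0.7 -0.2 -0.4 -0.  -0.7  0.4
 -0.6 -1.  -0.3  0.4 -0.2 -0.4  0. ]
[[523.7   7.4 208. ]
 [527.1 -22.  217.2]
 [530.7 -53.2 216.8]] [[-0.051  0.437  0.898]
 [-0.017  0.144  0.989]
 [ 0.019 -0.167  0.986]]
0 45.62925182493916 8.923114289570304
0 43.16528183494546 8.867539824650239
1 52.85954248976049 8.608588615225843
2 31.96292025323291 8.956384802272275
2 21.510480821034207 8.327729704382984
2 23.231068116107394 9.132633026178485
```

```bash
python3 - <<'E'
from fit import *
import pickle
s=pickle.load(open("s1.pkl","rb"));s0=pickle.load(open("s0.pkl","rb"))["wrist"]
for u,v in((180,255),(365,231)): print("axle",onz(s,u/2.2+130,v/2.2+60,118).round(1))
L=[onz(s,u/2.2+130,v/2.2+60,6).round(1) for u,v in((105,40),(403,5),(424,360),(163,385))];print(L,np.mean(L,0))
# dot in s0 vs prediction for phi options
h=s0["frame"]
p=np.load("p.npy")[:7];_,T,_=model(p)
for X in T[:2]:
    u,v=proj(s0,X);iu,iv=int(u),int(v);w=h[iv-10:iv+11,iu-12:iu+13].sum(2);y,x=np.nonzero(w<260);print((u,v),"dark",[(a+iu-12,b+iv-10,w[b,a]) for a,b in zip(x,y)][:14])
E
```

```text
axle [487.4 -35.7 118. ]
axle [568.7 -25.1 118. ]
[array([433. ,  64.7,   6. ]), array([600.6,  82.9,   6. ]), array([ 624.6, -128.4,    6. ]), array([ 455.9, -145.6,    6. ])] [528.525 -31.6     6.   ]
(np.float64(85.33168840023862), np.float64(223.32564589934708)) dark [(np.int64(89), np.int64(215), np.uint64(224)), (np.int64(90), np.int64(215), np.uint64(233)), (np.int64(91), np.int64(215), np.uint64(234)), (np.int64(90), np.int64(216), np.uint64(224)), (np.int64(91), np.int64(216), np.uint64(232)), (np.int64(92), np.int64(216), np.uint64(234)), (np.int64(91), np.int64(217), np.uint64(230)), (np.int64(92), np.int64(217), np.uint64(230)), (np.int64(93), np.int64(217), np.uint64(235)), (np.int64(92), np.int64(218), np.uint64(246)), (np.int64(93), np.int64(218), np.uint64(235)), (np.int64(94), np.int64(218), np.uint64(236)), (np.int64(93), np.int64(219), np.uint64(246)), (np.int64(94), np.int64(219), np.uint64(229))]
(np.float64(90.591248775868), np.float64(275.38092467861577)) dark [(np.int64(98), np.int64(268), np.uint64(255)), (np.int64(99), np.int64(268), np.uint64(253)), (np.int64(100), np.int64(268), np.uint64(259)), (np.int64(101), np.int64(268), np.uint64(258)), (np.int64(89), np.int64(276), np.uint64(206)), (np.int64(90), np.int64(276), np.uint64(184)), (np.int64(91), np.int64(276), np.uint64(187)), (np.int64(102), np.int64(276), np.uint64(237)), (np.int64(89), np.int64(277), np.uint64(185)), (np.int64(90), np.int64(277), np.uint64(182)), (np.int64(91), np.int64(277), np.uint64(183)), (np.int64(92), np.int64(277), np.uint64(217)), (np.int64(101), np.int64(277), np.uint64(259)), (np.int64(102), np.int64(277), np.uint64(232))]
```

```bash
python3 - <<'E'
from fit import *
import pickle
s=pickle.load(open("s1.pkl","rb"));s0=pickle.load(open("s0.pkl","rb"))["wrist"];p0=np.load("p.npy")
f=[[222.3,143.1],[269.6,136.7],[226,188],[273,184.5],[234.7,233.9],[279.5,228.9]]
c2=lambda L:[(a/2.2+130,b/2.2+60) for a,b in L]
_,T0,_=model(p0[:7])
t=c2([(258,175),(267,283),(280,377)])
d=np.radians(18)
def res(q):
    p=np.r_[q[0],q[1],q[2:]];F,T,A=model(p[:7])
    F=[ (F[2*k]+F[2*k+1])/2+ (F[2*k+j]-F[2*k+1-j])*p[7]/25 for k in range(3) for j in(0,1)]
    r=[proj(s,X)-np.array(g) for X,g in zip(F+T,f+t)]
    return np.r_[np.ravel(r),(p[1]+31)/1.,(p[4]-101)*.3,(p[5]-d)*100,(p[6]-d)*100,(p[2]-np.radians(6.5))*100]
o=least_squares(res,p0);p=o.x
print(np.round(p,3),np.degrees(p[[2,3,5,6]]).round(2),np.round(o.fun,1));F,T,A=model(p[:7]);print(np.round(T,1),np.round(A,3))
np.save("p.npy",p)
print(proj(s0,T[1]),"vs 90,277");
# bar direction: look from scene/side: ends on z=113 (top face)
S=pickle.load(open("s0.pkl","rb"))
for n,b in(("scene",(295,400,365,432)),("side",(415,395,475,430))):
    x0,y0,x1,y1=[int(k/1.55) for k in b];h=cv2.cvtColor(S[n]["frame"],cv2.COLOR_RGB2HSV)[y0:y1,x0:x1].astype(int)
    v,u=np.nonzero(((h[...,0]<6)|(h[...,0]>174))&(h[...,1]>150)&(h[...,2]>90))
    W=np.array([onz(S[n],a+x0,c+y0,108)[:2] for a,c in zip(u,v)])
    r=cv2.minAreaRect(W.astype(np.float32));q=W-W.mean(0);dr=np.linalg.svd(q,full_matrices=0)[2][0];print(n,r,np.degrees(np.arctan2(dr[1],dr[0])))
E
```

```text
[ 5.28207e+02 -3.11030e+01  1.12000e-01  9.00000e-02  1.00018e+02
  3.07000e-01  3.18000e-01  1.52140e+01] [ 6.43  5.18 17.59 18.25] [-0.  -0.6 -0.   0.3  1.6  1.7  1.7  0.  -0.4 -0.4 -0.5 -0.1 -1.5 -0.
 -0.3 -1.4 -0.6  0.3 -0.1 -0.3 -0.7  0.4 -0.1]
[[523.9   7.4 210.2]
 [527.2 -22.1 217.6]
 [530.7 -53.6 215.4]] [[-0.043  0.385  0.922]
 [-0.01   0.09   0.996]
 [ 0.025 -0.225  0.974]]
[ 90.44182229 275.97242458] vs 90,277
scene ((451.9497375488281, 281.1367492675781), (61.56021499633789, 19.581241607666016), 39.95462417602539) -141.7554009295562
side ((451.7735290527344, 282.6568603515625), (66.10504150390625, 22.494976043701172), 39.588043212890625) 42.96869973720201
```

>>> step_arm(commands=[[0.936,-0.22,0,0,0,0],[0.936,-0.22,0,0,0,0],[0.936,-0.22,0,0,0,0],[0.936,-0.22,0,0,0,0],[0.936,-0.22,0,0,0,0]])

```text
time: 1.4
tool_pos: [502.9, 72.9, 261.0]
tcp_rot: [-2.22, -2.222, -0.001]
wrist_force: [1.1, 0.8, -0.5]
opening: 85.2
gripper_force: 0.0
```

>>> step_arm(commands=[[0.936,-0.22,0,0,0,0],[0.936,-0.22,0,0,0,0],[0.936,-0.22,0,0,0,0],[0.936,-0.22,0,0,0,0],[0.936,-0.22,0,0,0,0]])

```text
time: 1.9
tool_pos: [475.2, 190.1, 261.0]
tcp_rot: [-2.22, -2.222, -0.0]
wrist_force: [-0.3, 1.1, -0.1]
opening: 85.3
gripper_force: 0.0
```

>>> step_arm(commands=[[0.936,-0.22,0,0,0,0],[0.936,-0.22,0,0,0,0],[0.936,-0.22,0,0,0,0],[0.936,-0.22,0,0,0,0],[0,0,0.4,0,0,0.9]])

```text
time: 2.4
tool_pos: [452.2, 287.2, 251.9]
tcp_rot: [-2.349, -2.082, -0.005]
wrist_force: [0.2, -1.1, -1.1]
opening: 85.4
gripper_force: 0.0
```

>>> step_arm(commands=[[0,0,0.4,0,0,0.9],[0,0,0.4,0,0,0.9],[0,0,0.4,0,0,0.9],[0,0,0.4,0,0,0.9],[0,0,0.4,0,0,0.9]])

```text
time: 2.9
tool_pos: [453.2, 282.8, 200.5]
tcp_rot: [-2.885, -1.242, 0.0]
wrist_force: [-0.5, 0.2, -0.7]
opening: 85.2
gripper_force: 0.0
```

>>> step_arm(commands=[[0,0,0.4,0,0,0.9],[0,0,0,0,0,0],[0,0,0,0,0,0]])

```text
time: 3.2
tool_pos: [453.0, 282.5, 191.1]
tcp_rot: [-2.953, -1.071, 0.001]
wrist_force: [-0.6, 0.0, 0.9]
opening: 85.7
gripper_force: 0.0
```

```bash
python3 - <<'E'
from h import *
import pickle
s=env.snapshot("wrist");pickle.dump(s,open("s2.pkl","wb"))
o=env.get_obs();R=Ro.from_rotvec(o["tcp_rot"]);print(o["tool_pos"],R.as_matrix().round(3),o["time"],o["joints"].round(2))
h=cv2.cvtColor(s["frame"],cv2.COLOR_RGB2HSV).astype(int)
m=(((h[...,0]<6)|(h[...,0]>174))&(h[...,1]>150)&(h[...,2]>70)).astype(np.uint8)
n,l,st,c=cv2.connectedComponentsWithStats(m)
for k in range(1,n):
    if st[k,4]>150:
        v,u=np.nonzero(l==k);W=np.array([onz(s,a,b,113)[:2] for a,b in zip(u,v)])
        q=W-W.mean(0);d=np.linalg.svd(q,full_matrices=0)[2][0];print(st[k],cv2.minAreaRect(W.astype(np.float32)),W.mean(0),np.degrees(np.arctan2(d[1],d[0])))
save("g.png",s["frame"],1.2)
E
```

```text
[453.22636809 282.39756156 191.47175983] [[ 0.768  0.641  0.   ]
 [ 0.641 -0.768  0.   ]
 [ 0.    -0.    -1.   ]] 3.25 [-0.5   0.4  -0.15  1.8   0.07  0.94 -1.55]
[ 250  166   16   79 1153] ((453.7090148925781, 282.1657409667969), (63.07438278198242, 11.524947166442871), 39.542598724365234) [454.13730633 282.76400348] -140.40074385079336
```

>>> step_arm(commands=[[0.02,0,0.834,0,0,0],[0,0,0.834,0,0,0],[0,0,0.834,0,0,0],[0,0,0.834,0,0,0],[0,0,0.834,0,0,0]])

```text
time: 3.75
tool_pos: [454.0, 282.5, 86.9]
tcp_rot: [-2.954, -1.068, -0.002]
wrist_force: [-0.4, 0.1, -0.2]
opening: 85.4
gripper_force: 0.0
```

>>> step_arm(commands=[[0,0,0,0,0,0],[0,0,0,0,0,0],[0,0,0,0,0,0],[0,0,0,0,0,0],[0,0,0,0,0,0]], jaw=0)

```text
time: 4.25
tool_pos: [453.8, 282.2, 87.9]
tcp_rot: [-2.955, -1.064, -0.002]
wrist_force: [0.6, 0.1, 0.1]
opening: 12.4
gripper_force: 0.0
```

>>> step_arm(commands=[[0,0,0,0,0,0],[0,0,0,0,0,0]])

```text
time: 4.45
tool_pos: [453.9, 282.3, 88.0]
tcp_rot: [-2.955, -1.064, -0.003]
wrist_force: [-0.3, -0.2, 6.3]
opening: 10.7
gripper_force: 59.6
```

>>> step_arm(commands=[[0,0,-0.5,0,0,0],[0,0,-1,0,0,0],[0,0,-1,0,0,0],[0,0,-1,0,0,0],[0,0,-1,0,0,0]])

```text
time: 4.95
tool_pos: [453.1, 281.7, 200.5]
tcp_rot: [2.956, 1.064, -0.001]
wrist_force: [0.0, 0.9, -2.0]
opening: 10.8
gripper_force: 58.6
```

>>> step_arm(commands=[[0,0,-1,0,0,0],[0,0,-1,0,0,0],[0,0,-1,0,0,0],[0,0,-1,0,0,0],[0,0,-1,0,0,0]])

```text
time: 5.45
tool_pos: [453.0, 281.6, 325.6]
tcp_rot: [2.956, 1.064, -0.001]
wrist_force: [0.9, 0.2, -1.8]
opening: 10.9
gripper_force: 58.6
```

>>> step_arm(commands=[[-0.415,0.91,0,0,0,0],[-0.415,0.91,0,0,0,0],[-0.415,0.91,0,0,0,0],[-0.415,0.91,0,0,0,0],[-0.415,0.91,0,0,0,0]])

```text
time: 5.95
tool_pos: [485.7, 160.1, 324.5]
tcp_rot: [2.956, 1.064, -0.001]
wrist_force: [0.5, -1.0, -0.4]
opening: 11.1
gripper_force: 58.7
```

>>> step_arm(commands=[[-0.415,0.91,0,0,0,0],[-0.415,0.91,0,0,0,0],[-0.415,0.91,0,0,0,0],[-0.415,0.91,0,0,0,0],[-0.415,0.91,0,0,0,0]])

```text
time: 6.45
tool_pos: [518.3, 39.5, 324.5]
tcp_rot: [-2.956, -1.064, 0.001]
wrist_force: [0.2, 0.5, -0.8]
opening: 11.0
gripper_force: 58.7
```

```bash
cat > go.py <<'E'
from fit import *
p=np.load("p.npy")[:7];p[5]=p[6]=np.radians(18)
_,T,A=model(p);a=np.array([np.cos(p[2]),np.sin(p[2]),0])
def target(i,ang,above,L=73,off=(0,0)):  # foot 'above' mm over nipple top; ang of key x in nipple frame; off along axle / e2
    r=A[i];e2=np.cross(r,a);X=np.cos(np.radians(ang))*a+np.sin(np.radians(ang))*e2
    R=np.stack([X,np.cross(-r,X),-r],1);return T[i]+r*(above+L)+off[0]*a+off[1]*e2,R
def go(P,R):
    o=env.get_obs();R0=Ro.from_rotvec(o["tcp_rot"]);d=P-o["tool_pos"]
    w=np.degrees((R0.inv()*Ro.from_matrix(R)).as_rotvec())/8
    print("t",o["time"],"tcp",o["tool_pos"].round(1),"F",o["wrist_force"].round(1))
    print("shift now-axes",(R0.inv().apply(d)/25).round(3),"after-turn axes",(R.T@d/25).round(3),"turn",w.round(3),"dist",np.linalg.norm(d).round(1))
E
python3 - <<'E'
from go import *
print(T,A);go(*target(0,44.5,15)); print(env.get_obs()["opening"])
E
```

```text
[array([523.79616212,   8.01302088, 209.94564644]), array([527.19583463, -22.13527521, 217.6096133 ]), array([530.69449428, -53.1613892 , 215.52309719])] [array([-0.04410136,  0.39109089,  0.91929483]), array([-0.01011061,  0.08966092,  0.99592103]), array([ 0.02486983, -0.22054568,  0.97505953])]
t 6.45 tcp [518.3  39.5 324.5] F [ 0.2  0.5 -0.8]
shift now-axes [ 0.127 -0.049  1.346] after-turn axes [ 0.499 -0.395  1.194] turn [-2.262 -1.818 -1.395] dist 33.8
10.963629042763973
```

>>> step_arm(commands=[[0,0,0,-0.566,-0.455,-0.349],[0,0,0,-0.566,-0.455,-0.349],[0,0,0,-0.566,-0.455,-0.349],[0,0,0,-0.566,-0.455,-0.349],[0.25,-0.2,0.6,0,0,0]])

```text
time: 6.95
tool_pos: [519.4, 45.6, 307.9]
tcp_rot: [2.479, 1.192, -0.181]
wrist_force: [-0.0, 1.6, -2.0]
opening: 10.9
gripper_force: 58.8
```

>>> step_arm(commands=[[0.25,-0.2,0.6,0,0,0],[0,0,0,0,0,0],[0,0,0,0,0,0]])

```text
time: 7.25
tool_pos: [519.9, 43.3, 290.9]
tcp_rot: [2.485, 1.183, -0.185]
wrist_force: [1.0, 0.5, -0.3]
opening: 10.8
gripper_force: 58.7
```

```bash
python3 - <<'E'
from go import *
import pickle
go(*target(0,44.5,15))
S={n:env.snapshot(n) for n in("wrist","scene","side")};pickle.dump(S,open("s3.pkl","wb"))
s=S["wrist"]
o=env.get_obs();R=Ro.from_rotvec(o["tcp_rot"]);f=o["tool_pos"]+R.apply([0,0,73])
print("foot",f)
for n in S: print(n,"foot",proj(S[n],f).round(1),"top",proj(S[n],T[0]).round(1))
u,v=proj(s,f).astype(int);print(u,v)
W=cv2.resize(s["frame"],(512,384))
c=[]
for n in("scene","side"):
    u,v=proj(S[n],f).astype(int);c.append(cv2.resize(S[n]["frame"][v-24:v+24,u-18:u+18],(288,384),interpolation=2))
save("h.png",np.hstack([W,c[1]]))
E
```

```text
t 7.25 tcp [519.9  43.3 290.9] F [ 1.   0.5 -0.3]
shift now-axes [-0.023  0.019  0.017] after-turn axes [-0.023  0.019  0.017] turn [ 0.001  0.005 -0.001] dist 0.9
foot [523.70253928  14.68839727 224.54405155]
wrist foot [257.  208.8] top [256.7 203.4]
scene foot [259.5 171.8] top [260.9 175.4]
side foot [269.7 175. ] top [270.  179.2]
257 208
```

View pics/h.png

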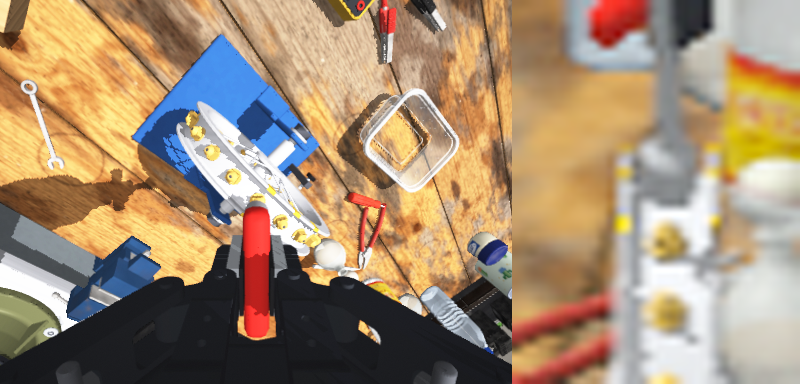

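The side view shows the foot just above the left nipple and centred between the rim edges: foot at crop x of about 667, rim mid at about 668. I'll go down now by feel.

>>> step_arm(commands=[[-0.02,0.02,0.17,0,0,0],[0,0,0.17,0,0,0],[0,0,0.15,0,0,0],[0,0,0.04,0,0,0],[0,0,0.04,0,0,0]])

```text
time: 7.9
tool_pos: [520.7, 37.1, 277.7]
tcp_rot: [2.486, 1.183, -0.184]
wrist_force: [-0.4, 0.2, -1.1]
opening: 10.9
gripper_force: 58.8
```

>>> step_arm(commands=[[0,0,0.04,0,0,0],[0,0,0.04,0,0,0],[0,0,0.04,0,0,0],[0,0,0,0,0,0]])

```text
time: 8.3
tool_pos: [520.8, 36.0, 275.0]
tcp_rot: [2.486, 1.183, -0.184]
wrist_force: [0.4, 0.5, -1.1]
opening: 10.8
gripper_force: 58.8
```

```bash
cat >> go.py <<'E'
def feel(i):
    o=env.get_obs();R=Ro.from_rotvec(o["tcp_rot"]).as_matrix();f=o["tool_pos"]+73*R[:,2]-T[i];e2=np.cross(A[i],a)
    x=R[:,0];print("t",o["time"],"foot above %.2f axle %.2f e2 %.2f ang %.1f"%(f@A[i],f@a,f@e2,np.degrees(np.arctan2(x@e2,x@a))),
     "F r %.1f a %.1f e2 %.1f"%tuple(o["wrist_force"]@v for v in(A[i],a,e2)),"M r %.2f"%(o["torque"]@A[i]),"j7",o["joints"][6].round(2))
E
python3 -c "
from go import *
feel(0)"
```

```text
t 8.3 foot above -2.08 axle 0.21 e2 0.26 ang 44.5 F r -0.9 a 0.4 e2 0.9 M r -0.01 j7 -1.25
```

>>> step_arm(commands=[[0,0,0.04,0,0,0],[0,0,0.04,0,0,0],[0,0,0,0,0,0]])

```text
time: 8.6
tool_pos: [521.1, 35.4, 273.2]
tcp_rot: [2.486, 1.184, -0.183]
wrist_force: [1.3, 1.0, -1.9]
opening: 10.6
gripper_force: 58.8
```

>>> step_arm(commands=[[0,0,0.04,0,0,0],[0,0,0.04,0,0,0],[0,0,0,0,0,0]])

```text
time: 8.9
tool_pos: [521.2, 34.6, 271.3]
tcp_rot: [2.486, 1.184, -0.184]
wrist_force: [1.1, -0.2, -2.3]
opening: 10.9
gripper_force: 58.8
```

```bash
python3 -c "
from go import *
feel(0)"
```

```text
t 8.9 foot above -6.05 axle 0.41 e2 0.42 ang 44.5 F r -2.2 a 1.1 e2 0.6 M r 0.02 j7 -1.25
```

>>> step_arm(commands=[[0,0,0.04,0,0,0],[0,0,0.04,0,0,0],[0,0,0,0,0,0]])

```text
time: 9.2
tool_pos: [521.2, 33.8, 269.5]
tcp_rot: [2.486, 1.184, -0.184]
wrist_force: [1.1, 0.8, -1.5]
opening: 11.2
gripper_force: 58.8
```

>>> step_arm(commands=[[0,0,0.04,0,0,0],[0,0,0.02,0,0,0],[0,0,0,0,0,0]])

```text
time: 9.5
tool_pos: [521.5, 33.7, 269.0]
tcp_rot: [2.485, 1.184, -0.182]
wrist_force: [-0.7, 3.2, 4.6]
opening: 10.7
gripper_force: 59.9
```

```bash
python3 -c "
from go import *
feel(0)"
```

```text
t 9.5 foot above -8.54 axle 0.77 e2 0.49 ang 44.5 F r 5.5 a -0.4 e2 1.1 M r 0.05 j7 -1.25
```

>>> step_arm(commands=[[0,0,-0.01,0,0,0.9],[0,0,0,0,0,0.9],[0,0,0,0,0,0.9],[0,0,0,0,0,0.9],[0,0,0,0,0,0.9]])

```text
time: 10.0
tool_pos: [522.0, 33.3, 269.2]
tcp_rot: [2.714, 0.349, -0.005]
wrist_force: [1.7, 1.1, 3.5]
opening: 10.9
gripper_force: 59.5
```

```bash
python3 -c "
from go import *
feel(0)"
```

```text
t 10.0 foot above -8.52 axle 1.23 e2 -0.09 ang 8.2 F r 3.6 a 1.8 e2 -0.5 M r 0.04 j7 -1.84
```

>>> step_arm(commands=[[0,0,0,0,0,0.9],[0,0,0,0,0,0.9],[0,0,0,0,0,0.9],[0,0,0,0,0,0.9],[0,0,0,0,0,0.9]])

```text
time: 10.5
tool_pos: [522.2, 32.6, 269.5]
tcp_rot: [2.702, -0.51, 0.17]
wrist_force: [2.4, 0.5, 4.0]
opening: 11.0
gripper_force: 59.5
```

>>> step_arm(commands=[[0,0,0,0,0,0.88],[0,0,0,0,0,0.88],[0,0,0,0,0,0.88],[0,0,0,0,0,0.88],[0,0,0,0,0,0]])

```text
time: 11.0
tool_pos: [522.0, 32.2, 269.7]
tcp_rot: [2.524, -1.164, 0.299]
wrist_force: [1.6, -0.4, 5.4]
opening: 10.6
gripper_force: 59.6
```

```bash
python3 -c "
from go import *
feel(0)"
```

```text
t 11.0 foot above -8.54 axle 1.09 e2 -1.44 ang -56.0 F r 4.8 a 1.5 e2 -2.7 M r -0.04 j7 -2.86
```

>>> step_arm(commands=[[0,0,0,0,0,-0.62],[0,0,0,0,0,-0.62],[0,0,-0.2,0,0,0],[0,0,-0.4,0,0,0],[0,0,-0.6,0,0,0]])

```text
time: 11.5
tool_pos: [518.8, 45.0, 296.0]
tcp_rot: [2.604, -0.934, 0.247]
wrist_force: [-0.1, 0.4, -0.6]
opening: 10.9
gripper_force: 58.8
```

```bash
python3 -c "
from go import *
feel(0);go(*target(1,-37,20))"
```

```text
t 11.5 foot above 20.79 axle -1.02 e2 0.44 ang -45.9 F r -0.4 a -0.0 e2 0.6 M r -0.00 j7 -2.7
t 11.5 tcp [518.8  45.  296. ] F [-0.1  0.4 -0.6]
shift now-axes [1.75 1.65 0.41] after-turn axes [ 1.479  1.908 -0.354] turn [ 1.704 -1.478 -1.104] dist 61.0
```

>>> step_arm(commands=[[0,0,-0.35,0.568,-0.493,-0.368],[0,0,0,0.568,-0.493,-0.368],[0,0,0,0.568,-0.493,-0.368],[0.5,0.64,0,0,0,0],[0.5,0.64,0,0,0,0]])

```text
time: 12.0
tool_pos: [524.3, 7.6, 308.3]
tcp_rot: [2.951, -0.806, 0.052]
wrist_force: [-0.6, -1.0, -1.7]
opening: 10.8
gripper_force: 58.9
```

>>> step_arm(commands=[[0.48,0.63,0,0,0,0],[0,0,0,0,0,0],[0,0,0,0,0,0]])

```text
time: 12.3
tool_pos: [526.8, -10.6, 309.6]
tcp_rot: [2.951, -0.804, 0.052]
wrist_force: [0.7, 0.6, -1.7]
opening: 10.6
gripper_force: 58.9
```

```bash
python3 - <<'E'
from go import *
import pickle
feel(1);go(*target(1,-37,12,off=(.4,.2)))
S={n:env.snapshot(n) for n in("wrist","side")};pickle.dump(S,open("s4.pkl","wb"));s=S["wrist"]
for i in(0,1,2): print(proj(s,T[i]))
o=env.get_obs();f=o["tool_pos"]+73*Ro.from_rotvec(o["tcp_rot"]).as_matrix()[:,2];u,v=proj(S["side"],f).astype(int)
u0,v0=np.clip(proj(s,T[0]).astype(int),[40,40],[471,343])
print(u0,v0)
save("i.png",np.hstack([cv2.resize(s["frame"],(512,384)),cv2.resize(S["side"]["frame"][v-24:v+24,u-18:u+18],(288,384),interpolation=2)]))
E
```

```text
t 12.3 foot above 19.62 axle 0.98 e2 3.25 ang -36.9 F r -1.7 a 0.8 e2 0.6 M r -0.01 j7 -2.14
t 12.3 tcp [526.8 -10.6 309.6] F [ 0.7  0.6 -1.7]
shift now-axes [0.055 0.107 0.304] after-turn axes [0.056 0.106 0.305] turn [-0.012 -0.002  0.011] dist 8.2
[231.95663458 218.54708415]
[261.26271174 199.18280234]
[291.60623258 175.63840884]
231 218
```

View pics/i.png

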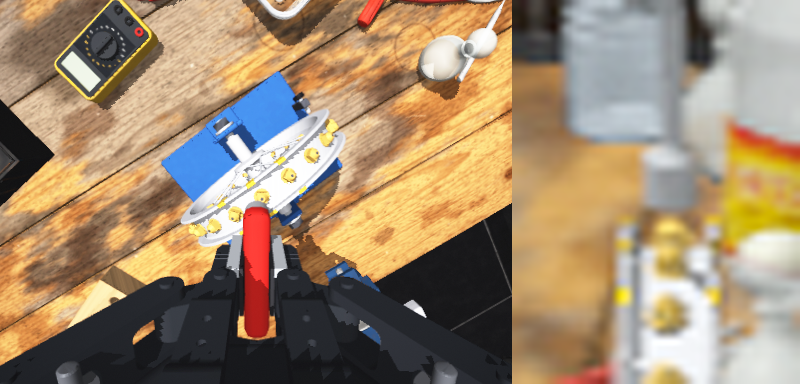

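The wrist view shows the left nipple in the clear at about (232,218). The side view shows the key centred above the middle nipple. I'll check the left nipple's square up close before going on.

```bash
python3 - <<'E'
from go import *
import pickle
s=pickle.load(open("s4.pkl","rb"))["wrist"];s1=pickle.load(open("s1.pkl","rb"))
# rectify both views onto plane normal to left nipple axis (6mm below top), axes a (right), e2 (up): 20 px/mm
def rect(s,i):
    r=A[i];e2=np.cross(r,a);g=np.linspace(-11,11,264);m=np.array([[proj(s,T[i]-7*r+x*a-y*e2) for x in g] for y in g]).astype(np.float32)
    return cv2.remap(s["frame"],m[...,0],m[...,1],cv2.INTER_CUBIC)
save("j.png",np.hstack([rect(s1,0),rect(s,0)]),1.5)
E
```

```text
(no output)
```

View pics/j.png

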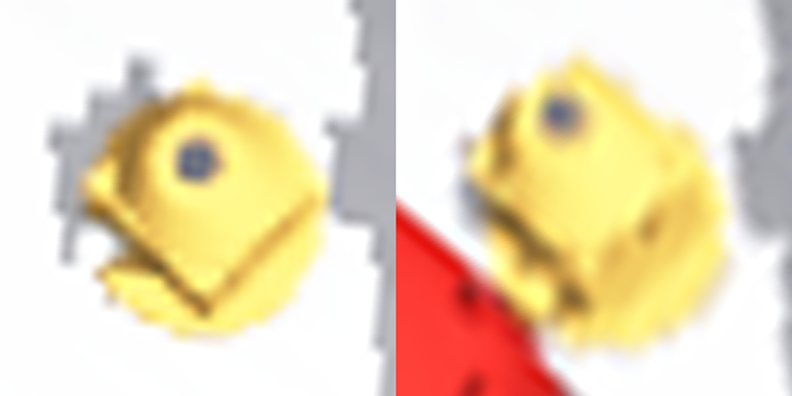

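The white notch is gone from the lower left and the square is back at the same angle modulo 90°, so the left nipple has turned a quarter. On to the middle one.

>>> step_arm(commands=[[0.055,0.105,0.1,0,0,0],[0,0,0.2,0,0,0],[0,0,0.2,0,0,0],[0,0,0.12,0,0,0],[0,0,0.08,0,0,0]])

```text
time: 12.9
tool_pos: [527.1, -15.7, 291.8]
tcp_rot: [2.951, -0.801, 0.053]
wrist_force: [0.1, -0.9, -0.2]
opening: 10.2
gripper_force: 58.9
```

>>> step_arm(commands=[[0,0,0,0,0,0],[0,0,0,0,0,0]])

```text
time: 13.1
tool_pos: [527.3, -15.8, 292.4]
tcp_rot: [2.951, -0.802, 0.054]
wrist_force: [0.2, -0.0, -1.2]
opening: 10.6
gripper_force: 58.9
```

```bash
python3 -c "
from go import *
feel(1);go(*target(1,-37,2,off=(.4,.2)))"
```

```text
t 13.1 foot above 2.05 axle 1.00 e2 -0.45 ang -36.8 F r -1.2 a 0.2 e2 0.1 M r -0.01 j7 -2.13
t 13.1 tcp [527.3 -15.8 292.4] F [ 0.2 -0.  -1.2]
shift now-axes [-0.03  -0.011  0.002] after-turn axes [-0.03  -0.01   0.002] turn [-0.01  -0.011  0.021] dist 0.8
```

>>> step_arm(commands=[[0,0,0.04,0,0,0],[0,0,0.04,0,0,0],[0,0,0.04,0,0,0],[0,0,0.04,0,0,0],[0,0,0,0,0,0]])

```text
time: 13.6
tool_pos: [527.4, -16.2, 288.3]
tcp_rot: [2.951, -0.802, 0.054]
wrist_force: [0.4, -0.4, -1.0]
opening: 11.2
gripper_force: 58.9
```

>>> step_arm(commands=[[0,0,0.04,0,0,0],[0,0,0.04,0,0,0],[0,0,0,0,0,0]])

```text
time: 13.9
tool_pos: [527.7, -16.4, 286.8]
tcp_rot: [2.951, -0.802, 0.056]
wrist_force: [0.5, -0.4, 2.6]
opening: 10.8
gripper_force: 59.5
```

```bash
python3 -c "
from go import *
feel(1)"
```

```text
t 13.9 foot above -3.57 axle 1.42 e2 -0.66 ang -36.8 F r 2.6 a 0.4 e2 -0.7 M r 0.06 j7 -2.13
```

The foot is resting 5 mm above home, so I'll press gently and turn to feel for the square.

>>> step_arm(commands=[[0,0,0.03,0,0,0.4],[0,0,0.02,0,0,0.4],[0,0,0,0,0,0.4],[0,0,0,0,0,0.2]])

```text
time: 14.3
tool_pos: [527.7, -17.1, 285.4]
tcp_rot: [2.86, -1.09, 0.068]
wrist_force: [1.3, -1.8, 1.7]
opening: 10.9
gripper_force: 59.1
```

```bash
python3 -c "
from go import *
feel(1)"
```

```text
t 14.3 foot above -5.06 axle 1.25 e2 -1.30 ang -48.2 F r 1.5 a 1.1 e2 -2.0 M r 0.04 j7 -2.31
```

>>> step_arm(commands=[[0,0,0.04,0,0,0],[0,0,0.04,0,0,0],[0,0,0,0,0,0]])

```text
time: 14.6
tool_pos: [527.5, -17.2, 283.1]
tcp_rot: [2.862, -1.086, 0.067]
wrist_force: [2.2, -4.8, 0.4]
opening: 11.2
gripper_force: 59.2
```

```bash
python3 -c "
from go import *
feel(1)"
```

```text
t 14.6 foot above -7.37 axle 1.06 e2 -1.10 ang -48.0 F r -0.1 a 1.7 e2 -5.0 M r -0.03 j7 -2.31
```

>>> step_arm(commands=[[0.03,0.027,0,0,0,0],[0,0,0.04,0,0,0],[0,0,0.02,0,0,0],[0,0,0,0,0,0]])

```text
time: 15.0
tool_pos: [527.7, -17.7, 282.0]
tcp_rot: [2.863, -1.087, 0.067]
wrist_force: [0.4, -2.9, 3.8]
opening: 10.9
gripper_force: 59.6
```

```bash
python3 -c "
from go import *
feel(1)"
```

```text
t 15.0 foot above -8.46 axle 1.21 e2 -1.49 ang -48.0 F r 3.5 a 0.1 e2 -3.3 M r -0.03 j7 -2.31
```

>>> step_arm(commands=[[0,0,-0.01,0,0,-0.885],[0,0,0,0,0,-0.885],[0,0,0,0,0,-0.885],[0,0,0,0,0,-0.885],[0,0,0,0,0,-0.885]])

```text
time: 15.5
tool_pos: [527.9, -17.2, 282.0]
tcp_rot: [3.05, -0.156, 0.027]
wrist_force: [2.6, -1.4, 1.8]
opening: 10.7
gripper_force: 59.3
```

```bash
python3 -c "
from go import *
feel(1)"
```

```text
t 15.5 foot above -8.40 axle 1.42 e2 -0.93 ang -12.3 F r 1.6 a 2.5 e2 -1.8 M r -0.03 j7 -1.73
```

>>> step_arm(commands=[[0,0,0,0,0,-0.885],[0,0,0,0,0,-0.885],[0,0,0,0,0,-0.885],[0,0,0,0,0,-0.885],[0,0,0,0,0,-0.885]])

```text
time: 16.0
tool_pos: [527.7, -16.3, 281.9]
tcp_rot: [2.953, 0.779, -0.015]
wrist_force: [1.7, 0.2, 1.5]
opening: 10.9
gripper_force: 59.3
```

>>> step_arm(commands=[[0,0,0,0,0,-0.885],[0,0,0,0,0,-0.885],[0,0,0,0,0,-0.885],[0,0,0,0,0,-0.885],[0,0,0,0,0,0]])

```text
time: 16.5
tool_pos: [527.3, -16.0, 281.9]
tcp_rot: [2.679, 1.476, -0.048]
wrist_force: [0.5, 2.3, 2.7]
opening: 11.2
gripper_force: 59.4
```

```bash
python3 -c "
from go import *
feel(1)"
```

```text
t 16.5 foot above -8.46 axle 0.98 e2 0.41 ang 51.3 F r 2.9 a 0.7 e2 1.9 M r 0.02 j7 -0.71
```

>>> step_arm(commands=[[0,0,0,0,0,0.62],[0,0,0,0,0,0.62],[0,0,-0.2,0,0,0],[0,0,-0.4,0,0,0],[0,0,-0.6,0,0,0]])

```text
time: 17.0
tool_pos: [526.1, -15.2, 311.8]
tcp_rot: [2.795, 1.234, -0.043]
wrist_force: [0.1, -0.6, -1.1]
opening: 10.6
gripper_force: 58.9
```

```bash
python3 -c "
from go import *
feel(1);go(*target(2,115,20,off=(.8,0)))"
```

```text
t 17.0 foot above 21.44 axle -0.35 e2 -1.49 ang 41.2 F r -1.2 a 0.0 e2 -0.5 M r -0.01 j7 -0.86
t 17.0 tcp [526.1 -15.2 311.8] F [ 0.1 -0.6 -1.1]
shift now-axes [-1.501  1.778  0.435] after-turn axes [-2.145 -0.953 -0.304] turn [ 0.489  2.362 -9.142] dist 59.2
```

>>> step_arm(commands=[[0,0,-0.3,0.0445,0.215,-0.831],[0,0,0,0.0445,0.215,-0.831],[0,0,0,0.0445,0.215,-0.831],[0,0,0,0.0445,0.215,-0.831],[0,0,0,0.0445,0.215,-0.831]])

```text
time: 17.5
tool_pos: [526.4, -14.5, 319.9]
tcp_rot: [-2.371, -2.039, -0.116]
wrist_force: [-0.3, 0.3, -1.3]
opening: 10.7
gripper_force: 58.9
```

>>> step_arm(commands=[[0,0,0,0.0445,0.215,-0.831],[0,0,0,0.0445,0.215,-0.831],[0,0,0,0.0445,0.215,-0.831],[0,0,0,0.0445,0.215,-0.831],[0,0,0,0.0445,0.215,-0.831]])

```text
time: 18.0
tool_pos: [526.4, -14.8, 319.8]
tcp_rot: [-1.624, -2.547, -0.253]
wrist_force: [0.1, -0.7, -1.4]
opening: 10.7
gripper_force: 58.9
```

>>> step_arm(commands=[[0,0,0,0.0445,0.215,-0.831],[-0.715,-0.318,0,0,0,0],[-0.715,-0.318,0,0,0,0],[-0.715,-0.318,0,0,0,0],[0,0,0,0,0,0]])

```text
time: 18.5
tool_pos: [533.9, -74.6, 305.6]
tcp_rot: [-1.473, -2.614, -0.274]
wrist_force: [0.4, -0.3, -1.5]
opening: 10.4
gripper_force: 58.9
```

```bash
python3 - <<'E'
from go import *
import pickle
feel(2);go(*target(2,115,4,off=(.8,0)))
s=env.snapshot("wrist");pickle.dump(s,open("s5.pkl","wb"));s1=pickle.load(open("s1.pkl","rb"))
def rect(s,i):
    r=A[i];e2=np.cross(r,a);g=np.linspace(-11,11,264);m=np.array([[proj(s,T[i]-7*r+x*a-y*e2) for x in g] for y in g]).astype(np.float32)
    return cv2.remap(s["frame"],m[...,0],m[...,1],cv2.INTER_CUBIC)
W=np.vstack([s["frame"][110:310,120:395][:, :264]])
save("k.png",np.vstack([np.hstack([rect(s1,1),rect(s,1),rect(s1,2)]),np.hstack([rect(s,0),W[:264],np.zeros((200,0,3),np.uint8)]) if 0 else np.hstack([rect(s,0),rect(s,2),rect(s1,0)])]))
print([proj(s,t).round() for t in T])
E
```

```text
t 18.5 foot above 19.63 axle 0.94 e2 -1.20 ang 114.8 F r -1.4 a 0.4 e2 -0.7 M r -0.03 j7 0.74
t 18.5 tcp [533.9 -74.6 305.6] F [ 0.4 -0.3 -1.5]
shift now-axes [0.042 0.017 0.625] after-turn axes [0.041 0.018 0.625] turn [ 0.008  0.011 -0.029] dist 15.7
[array([284., 131.]), array([271., 164.]), array([255., 199.])]
```

View pics/k.png

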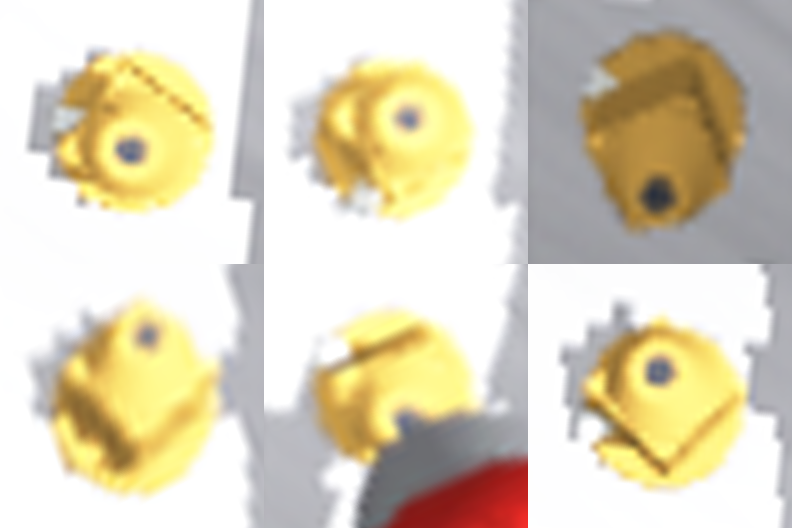

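The middle nipple's mark has moved from about 169° to about 245°, a turn of roughly 76–78°, which is inside the tolerance. The right square lies at about 24°, which matches the key's present angle modulo 90°, so I lower onto it.

>>> step_arm(commands=[[0.04,0.018,0.2,0,0,0],[0,0,0.25,0,0,0],[0,0,0.2,0,0,0],[0,0,0.08,0,0,0],[0,0,0,0,0,0]])

```text
time: 19.05
tool_pos: [533.7, -65.5, 288.4]
tcp_rot: [-1.467, -2.617, -0.277]
wrist_force: [0.5, -0.2, -0.7]
opening: 10.7
gripper_force: 58.9
```

>>> step_arm(commands=[[0,0,0.04,0,0,0],[0,0,0.04,0,0,0],[0,0,0.04,0,0,0],[0,0,0,0,0,0]])

```text
time: 19.45
tool_pos: [534.4, -65.5, 286.8]
tcp_rot: [-1.469, -2.618, -0.278]
wrist_force: [-1.4, -1.4, 5.8]
opening: 11.0
gripper_force: 59.8
```

```bash
python3 -c "
from go import *
feel(2)"
```

```text
t 19.45 foot above -0.72 axle 2.69 e2 3.41 ang 115.0 F r 5.9 a -1.5 e2 0.1 M r -0.03 j7 0.73
```

>>> step_arm(commands=[[0,0,-0.12,0,0,0],[-0.09,-0.12,0,0,0,0],[0,0,0,0,0,0],[0,0,0,0,0,0]])

```text
time: 19.85
tool_pos: [532.4, -69.6, 287.7]
tcp_rot: [-1.469, -2.616, -0.277]
wrist_force: [0.2, -0.6, -1.4]
opening: 11.0
gripper_force: 58.9
```

```bash
python3 -c "
from go import *
feel(2)"
```

```text
t 19.85 foot above 1.08 axle 0.09 e2 -0.06 ang 115.0 F r -1.3 a 0.1 e2 -0.9 M r 0.02 j7 0.74
```

>>> step_arm(commands=[[0.028,-0.013,0.04,0,0,0],[0,0,0.04,0,0,0],[0,0,0.04,0,0,0],[0,0,0.04,0,0,0],[0,0,0,0,0,0]])

```text
time: 20.35
tool_pos: [531.8, -68.0, 284.0]
tcp_rot: [-1.468, -2.617, -0.277]
wrist_force: [-0.2, 0.2, -1.2]
opening: 10.7
gripper_force: 58.9
```

>>> step_arm(commands=[[0,0,0.04,0,0,0],[0,0,0.04,0,0,0],[0,0,0,0,0,0]])

```text
time: 20.65
tool_pos: [531.6, -67.4, 282.1]
tcp_rot: [-1.468, -2.617, -0.277]
wrist_force: [-0.1, 0.2, -0.5]
opening: 11.2
gripper_force: 59.0
```

```bash
python3 -c "
from go import *
feel(2)"
```

```text
t 20.65 foot above -4.88 axle -0.46 e2 0.92 ang 115.0 F r -0.5 a -0.1 e2 0.1 M r -0.02 j7 0.74
```

Past the corners without contact. I continue to the collar.

>>> step_arm(commands=[[0,0,0.04,0,0,0],[0,0,0.04,0,0,0],[0,0,0.04,0,0,0],[0,0,0,0,0,0]])

```text
time: 21.05
tool_pos: [531.6, -66.8, 279.1]
tcp_rot: [-1.468, -2.617, -0.277]
wrist_force: [-0.3, 0.6, -0.4]
opening: 10.8
gripper_force: 59.0
```

>>> step_arm(commands=[[0,0,0.03,0,0,0],[0,0,0,0,0,0]])

```text
time: 21.25
tool_pos: [531.7, -66.8, 278.6]
tcp_rot: [-1.468, -2.617, -0.277]
wrist_force: [-0.9, 1.1, 0.9]
opening: 10.7
gripper_force: 59.1
```

```bash
python3 -c "
from go import *
feel(2)"
```

```text
t 21.25 foot above -8.45 axle -0.33 e2 0.74 ang 115.0 F r 0.6 a -0.8 e2 1.4 M r -0.00 j7 0.74
```

>>> step_arm(commands=[[0,0,0.015,0,0,0.89],[0,0,0,0,0,0.89],[0,0,0,0,0,0.89],[0,0,0,0,0,0.89],[0,0,0,0,0,0.89]])

```text
time: 21.75
tool_pos: [532.1, -66.4, 278.6]
tcp_rot: [-2.17, -2.007, -0.203]
wrist_force: [0.3, 1.8, 0.8]
opening: 10.9
gripper_force: 59.2
```

```bash
python3 -c "
from go import *
feel(2)"
```

```text
t 21.75 foot above -8.51 axle 0.21 e2 1.03 ang 79.1 F r 0.4 a 0.5 e2 1.9 M r 0.09 j7 0.17
```

>>> step_arm(commands=[[0,0,0.01,0,0,0.89],[0,0,0,0,0,0.89],[0,0,0,0,0,0.89],[0,0,0,0,0,0.89],[0,0,0,0,0,0.89]])

```text
time: 22.25
tool_pos: [532.9, -66.7, 278.6]
tcp_rot: [-2.656, -1.236, -0.113]
wrist_force: [1.1, 1.2, 0.8]
opening: 10.7
gripper_force: 59.2
```

>>> step_arm(commands=[[0,0,0,0,0,0.89],[0,0,0,0,0,0.89],[0,0,0,0,0,0.89],[0,0,0,0,0,0.89],[0,0,0,0,0,0]])

```text
time: 22.75
tool_pos: [533.1, -67.2, 278.4]
tcp_rot: [-2.868, -0.548, -0.034]
wrist_force: [2.7, -1.4, 1.6]
opening: 10.6
gripper_force: 59.2
```

```bash
python3 -c "
from go import *
feel(2)"
```

```text
t 22.75 foot above -8.51 axle 1.28 e2 0.03 ang 15.2 F r 2.0 a 2.5 e2 -1.2 M r 0.02 j7 -0.85
```

>>> step_arm(commands=[[0,0,0,0,0,-0.62],[0,0,0,0,0,-0.62],[0,0,-0.2,0,0,0],[0,0,-0.5,0,0,0],[0,0,-1,0,0,0]])

```text
time: 23.25
tool_pos: [531.4, -75.7, 318.5]
tcp_rot: [-2.808, -0.796, -0.052]
wrist_force: [-0.4, -0.1, -0.4]
opening: 10.9
gripper_force: 58.9
```

>>> step_arm(commands=[[0,0,-0.7,0,0,0],[0,0,0,0,0,0]])

```text
time: 23.45
tool_pos: [533.6, -81.0, 338.6]
tcp_rot: [-2.812, -0.796, -0.063]
wrist_force: [-0.4, 0.2, -0.7]
opening: 11.0
gripper_force: 59.1
```

```bash
python3 - <<'E'
from go import *
import pickle
go(np.array([454,282.3,325]),Ro.from_rotvec([-2.955,-1.064,0]).as_matrix())
s=env.snapshot("wrist");pickle.dump(s,open("s6.pkl","wb"));print([proj(s,t).round() for t in T])
E
```

```text
t 23.45 tcp [533.6 -81.  338.6] F [-0.4  0.2 -0.7]
shift now-axes [  4.683 -13.613   3.787] after-turn axes [  6.81  -13.225   0.556] turn [-1.365 -0.817 -0.997] dist 372.1
[array([201., 161.]), array([226., 177.]), array([256., 192.])]
```

>>> step_arm(commands=[[0,0,0,-0.455,-0.272,-0.332],[0,0,0,-0.455,-0.272,-0.332],[0,0,0,-0.455,-0.272,-0.332],[0.454,-0.882,0,0,0,0],[0.454,-0.882,0,0,0,0]])

```text
time: 24.0
tool_pos: [521.3, -30.3, 335.1]
tcp_rot: [-2.951, -1.065, 0.008]
wrist_force: [-0.2, 0.9, -1.6]
opening: 11.3
gripper_force: 59.0
```

>>> step_arm(commands=[[0.454,-0.882,0,0,0,0],[0.454,-0.882,0,0,0,0],[0.454,-0.882,0,0,0,0],[0.454,-0.882,0,0,0,0],[0.454,-0.882,0,0,0,0]])

```text
time: 24.5
tool_pos: [494.4, 90.7, 335.5]
tcp_rot: [-2.951, -1.066, 0.008]
wrist_force: [0.6, 0.2, -1.4]
opening: 10.2
gripper_force: 59.0
```

>>> step_arm(commands=[[0.454,-0.882,0,0,0,0],[0.454,-0.882,0,0,0,0],[0.454,-0.882,0,0,0,0],[0.454,-0.882,0,0,0,0],[0.454,-0.882,0,0,0,0]])

```text
time: 25.0
tool_pos: [467.7, 211.5, 335.9]
tcp_rot: [-2.952, -1.066, 0.008]
wrist_force: [0.1, -0.1, -1.8]
opening: 10.8
gripper_force: 59.0
```

>>> step_arm(commands=[[0.454,-0.882,0.5,0,0,0],[0.454,-0.882,1,0,0,0],[0.454,-0.882,1,0,0,0],[0,0,0,0,0,0],[0,0,0,0,0,0]])

```text
time: 25.5
tool_pos: [451.7, 283.3, 273.6]
tcp_rot: [-2.952, -1.068, 0.009]
wrist_force: [-0.2, -0.2, 0.8]
opening: 10.7
gripper_force: 58.9
```

```bash
python3 - <<'E'
from go import *
go(np.array([454,282.3,130]),Ro.from_rotvec([-2.955,-1.064,0]).as_matrix())
E
```

```text
t 25.5 tcp [451.7 283.3 273.6] F [-0.2 -0.2  0.8]
shift now-axes [0.074 0.114 5.742] after-turn axes [0.046 0.095 5.743] turn [-0.024  0.036  0.02 ] dist 143.6
```

>>> step_arm(commands=[[0.05,0.095,1,-0.024,0.036,0.02],[0,0,1,0,0,0],[0,0,1,0,0,0],[0,0,1,0,0,0],[0,0,1,0,0,0]])

```text
time: 26.0
tool_pos: [456.3, 281.5, 149.9]
tcp_rot: [-2.956, -1.059, -0.008]
wrist_force: [0.4, -0.7, -1.2]
opening: 10.6
gripper_force: 59.0
```

>>> step_arm(commands=[[0,0,0.75,0,0,0],[0,0,0,0,0,0],[0,0,0,0,0,0]])

```text
time: 26.3
tool_pos: [456.1, 282.1, 132.0]
tcp_rot: [-2.956, -1.06, -0.006]
wrist_force: [-0.2, 0.4, -0.9]
opening: 10.7
gripper_force: 59.0
```

```bash
python3 - <<'E'
from go import *
go(np.array([454,282.3,126]),Ro.from_rotvec([-2.955,-1.064,0]).as_matrix())
E
```

```text
t 26.3 tcp [456.1 282.1 132. ] F [-0.2  0.4 -0.9]
shift now-axes [-0.062 -0.058  0.239] after-turn axes [-0.061 -0.058  0.24 ] turn [ 0.006 -0.027 -0.021] dist 6.4
```

>>> step_arm(commands=[[-0.065,-0.06,0,0,0,0],[0,0,0.2,0,0,0],[0,0,0.15,0,0,0],[0,0,0.15,0,0,0],[0,0,0.1,0,0,0]])

```text
time: 26.8
tool_pos: [453.2, 282.9, 116.0]
tcp_rot: [-2.955, -1.061, -0.005]
wrist_force: [-0.3, 0.3, -0.6]
opening: 10.9
gripper_force: 59.0
```

>>> step_arm(commands=[[0,0,0,0,0,0]])

```text
time: 26.9
tool_pos: [453.0, 282.8, 115.8]
tcp_rot: [-2.955, -1.061, -0.004]
wrist_force: [-0.3, 0.4, -1.4]
opening: 11.0
gripper_force: 59.0
```

>>> step_arm(commands=[[0.01,0.02,0.2,0,0,0],[0,0,0.2,0,0,0],[0,0,0.2,0,0,0],[0,0,0.2,0,0,0],[0,0,0.2,0,0,0]])

```text
time: 27.4
tool_pos: [453.8, 282.8, 90.7]
tcp_rot: [-2.955, -1.061, -0.005]
wrist_force: [0.5, 0.8, -0.8]
opening: 11.0
gripper_force: 59.0
```

>>> step_arm(commands=[[0,0,0.04,0,0,0],[0,0,0.04,0,0,0],[0,0,0,0,0,0]])

```text
time: 27.7
tool_pos: [453.9, 282.8, 89.2]
tcp_rot: [-2.955, -1.061, -0.005]
wrist_force: [-0.6, -0.3, -1.8]
opening: 11.0
gripper_force: 59.0
```

>>> step_arm(commands=[[0,0,0.03,0,0,0],[0,0,0,0,0,0]])

```text
time: 27.9
tool_pos: [453.9, 282.8, 88.6]
tcp_rot: [-2.955, -1.061, -0.006]
wrist_force: [0.2, 0.0, -1.1]
opening: 11.0
gripper_force: 59.0
```

>>> step_arm(commands=[[0,0,0,0,0,0],[0,0,0,0,0,0],[0,0,0,0,0,0],[0,0,0,0,0,0],[0,0,0,0,0,0]], jaw=100)

```text
time: 28.4
tool_pos: [453.9, 282.8, 88.6]
tcp_rot: [-2.955, -1.061, -0.005]
wrist_force: [-0.6, -0.6, 0.0]
opening: 82.0
gripper_force: 0.0
```

>>> step_arm(commands=[[0,0,-0.4,0,0,0],[0,0,-1,0,0,0],[0,0,-1,0,0,0],[0,0,-1,0,0,0],[0,0,-1,0,0,0]])

```text
time: 28.9
tool_pos: [453.5, 282.5, 200.4]
tcp_rot: [-2.955, -1.061, -0.006]
wrist_force: [0.7, -0.0, -0.3]
opening: 85.3
gripper_force: 0.0
```

>>> step_arm(commands=[[0,0,0,0,0,0],[0,0,0,0,0,0]])

```text
time: 29.1
tool_pos: [453.7, 282.6, 199.5]
tcp_rot: [-2.955, -1.061, -0.008]
wrist_force: [0.0, -0.2, 0.3]
opening: 85.4
gripper_force: 0.0
```

```bash
python3 - <<'E'
from h import *
for n in("wrist","scene","side"):
    s=env.snapshot(n);h=cv2.cvtColor(s["frame"],cv2.COLOR_RGB2HSV).astype(int)
    m=(((h[...,0]<6)|(h[...,0]>174))&(h[...,1]>150)&(h[...,2]>70)).astype(np.uint8)
    k,l,st,c=cv2.connectedComponentsWithStats(m);q=proj(s,[453.5,282,107]);j=1+np.argmin(np.linalg.norm(c[1:]-q,axis=1))
    v,u=np.nonzero(l==j);W=np.array([onz(s,x,y,113 if n=="wrist" else 108)[:2] for x,y in zip(u,v)])
    print(n,st[j],cv2.minAreaRect(W.astype(np.float32)))
print(env.get_obs()["tool_pos"],env.get_obs()["wrist_force"])
E
```

```text
wrist [ 249  165   15   77 1068] ((453.3973083496094, 282.93212890625), (63.37913131713867, 11.51301383972168), 39.502689361572266)
scene [199 266  27   7 143] ((451.9490966796875, 281.1371154785156), (61.5587043762207, 19.577009201049805), 39.963375091552734)
side [273 262  25  12 137] ((451.3736877441406, 283.824951171875), (65.85128784179688, 22.39678192138672), 39.579959869384766)
[453.03959655 282.14954086 197.80065507] [ 0.93578235  0.12261997 -0.07257033]
```

The key stands back where it was at the start: the bar is within 1 mm in the wrist and scene views and about 1.2 mm in the side view. I'm handing in.

```bash
python3 -c "
from bench import env
print(env.job_done())"
```

```text
the job is handed in; nothing more can be done
None
```

The job is handed in, though no verdict came back: left and right nipples tightened by about 90°, the middle one slackened by about 77° (within the 28° tolerance), and the key back in its hole; left and middle were confirmed in pictures, the right only by key travel and feel.

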